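# Close a drops tin on the cam press

### The job

Close the drops tin that stands on the counter with its lid only set in: put it in the round nest on the lidding press's slide, push the slide fully home under the ram, then turn the crank, its top coming towards the robot, until the follower rests in the cam's flat dwell, so that the press holds the lid fully in by itself when you let go. Feel your way without forcing the crank or the slide, do not push the lid in by hand, and leave the other things on the counter alone.

Things in the scene. Friction and masses are not known exactly. Their poses are not given: they have to be found in the camera images.
- press: the lidding press, grey enamel, fixed to the counter. Origin on the counter below the ram's axis; x points from the operator to the column, y to the crank's side, z up. Base x -100 to +135 mm, y +-80, 12 high, slide in front; two cheek plates x -20 to +130, y +-43, z 140 to 228; guide block between them x +-25, z 143 to 161; column behind, 250 high.
- tin_mid (a point): centre of the drops tin to be closed: plain bright metal cylinder 62 mm across and 60 mm tall (this point 30 mm above its base), about 0.26 kg, standing on the counter; the only tin of this tall shape standing free. Its z axis is the tin's.
- lid (a joint): the push-in lid of that tin (steel disc 53 mm across): 0 = only set in, its top 5.5 mm above the tin's rim; 0.004 m = fully in. It moves at about 8 N and stays where it is pushed.
- nest (a point): centre of the floor of the round nest on the slide, 27.5 mm above the counter; a collar of 67 mm inner and 82 mm outer diameter stands 10 mm high round it. Axes as the press; it travels with the slide.
- slide (a joint): the press's flat slide, running along the press's x: 0.095 m = home against its stop, the nest right under the ram; smaller = drawn out towards the operator (it starts between 0 and 0.012). Friction about 2.5 N; it stays where it is left.
- slide_knob (a point): middle of the black knob standing on the slide's front end, 82 mm before the nest's centre and 55 mm above the counter: 25 mm across, its top 12 mm above this point, its foot (12 mm across) 28 mm below.
- pad (a point): centre of the underside of the ram's round rubber pad, 50 mm across, 101 mm above the counter when up (a tin in the nest passes under it by 8 mm). It is sprung: it meets the lid, pushes it in, then yields by up to 3.5 mm with up to 28 N, so the lid is in well before the follower is fully down.
- follower (a point): middle of the follower's flat top face, on which the cam bears (a 62 x 34 mm plate on top of the ram, seen between the cheeks): 196 mm above the counter when up, 180.3 mm when the cam's dwell bears on it. A return spring pushes it up against the cam with 40 N (up) to 72 N (down).
- cam (a point): a fixed point on the camshaft's axis between the cheeks, 208 mm above the counter, where the steel cam sits: a low round side of 12 mm radius, a smooth rise through 110 degrees, a flat dwell 22 degrees wide (28 mm radius all along) and a like fall. After 5 to 95 degrees of turning the rise begins. Let go on the rise or fall, the spring turns the cam back or on and the ram rises; in the dwell it stays.
- handle (a point): middle of the crank's black handle, a freely spinning sleeve 25 mm across (thinner at its ends) and 90 mm long, level along the press's y, 65 mm from the camshaft's axis. At the start it stands anywhere from 173 degrees behind straight up (away from the robot) to 22 past it; in mid-dwell it is 43 to 147 degrees past straight up, on the robot's side, different each time.
- hub (a point): the fixed point on the camshaft's axis, 208 mm above the counter, about which handle turns in a vertical circle of 65 mm radius (press's x-z plane). On the rise the handle resists with up to about 15 N, most in its middle, then less and less; in the dwell only with friction, 1 to 2 N; on the fall it pushes on ahead.
- crank: the steel crank arm with its hub and handle, pinch-bolted to the plain shaft at no known angle to the cam. Origin on the shaft's axis; it turns about the press's y, the top coming towards the robot (-x). The handle's middle is 51 mm outside the arm's outer face.
- tape: bystander, to be left alone: roll of brown packing tape lying flat, 68 mm across, 24 mm high, origin under its centre
- flat_tin_a: bystander, to be left alone: flat closed sweet tin, 90 mm across, 28 mm high, origin under its centre
- flat_tin_b: bystander, to be left alone: another flat closed sweet tin, 90 mm across, 28 mm high, origin under its centre
- jar: bystander, to be left alone: glass sweet jar with a cap, 92 mm across, 150 mm high, origin under its centre
- carton: bystander, to be left alone: upright card carton, 85 x 55 mm, 120 mm high, origin under its centre
- tub: bystander, to be left alone: open steel tub, 104 mm across, 85 mm high, origin under its centre
There are look-alikes about, which are no part of the job. Of the things like the part that bears tin_mid, leave any that is purple; of the rest the larger one is meant.

How it is judged (in metres and radians):
On the way, in this order (a step that is already met when the one before it is completed fails the run):
1. the tin stands in the nest, let go, the slide still drawn out (horizontal distance between tin_mid and nest below 0.004 m and z of tin_mid in the frame of nest below 0.033 m and angle between tin_mid's own z axis and vertical below 0.06 rad and value of joint slide below 0.05 m and contact force between the arm and tin below 0.3 N), for 0.2 s.
2. the slide is home with the tin in it, the ram still up (horizontal distance between tin_mid and nest below 0.004 m and z of tin_mid in the frame of nest below 0.033 m and angle between tin_mid's own z axis and vertical below 0.06 rad and value of joint slide above 0.0935 m and z of follower in the frame of press above 0.194 m), for 0.2 s.
3. the follower is in the dwell and the lid is in (horizontal distance between tin_mid and nest below 0.004 m and z of tin_mid in the frame of nest below 0.033 m and angle between tin_mid's own z axis and vertical below 0.06 rad and value of joint slide above 0.0935 m and z of follower in the frame of press below 0.1808 m and value of joint lid above 0.0033 m), for 0.3 s.
At the end, for the whole second after the job is handed in: The tin stands upright in the nest (within 4 mm of its centre), the slide is within 1.5 mm of home, the follower is within 0.5 mm of fully down (180.3 mm) with the crank at rest and let go, and the lid is in to within 0.7 mm (all of step 3 and angular speed of crank below 0.05 rad/s); the robot touches nothing.
It fails at once if the crank is forced: more than 30 N between the hand and the crank (contact force between the arm and crank above 30 N).
It fails at once if the slide is forced: more than 30 N between the hand and the slide (contact force between the arm and slide above 30 N).
It fails at once if the press's lid is pushed in by the robot (contact force between the arm and lid above 5 N).
It fails at once if another thing on the counter is shoved or knocked over (distance of any of tape, flat_tin_a, flat_tin_b, jar, carton, tub from where it was at the start of the episode above 0.025 m).
It also fails if it takes over 72 s, if anything falls off the work surface, if the arm or the gripper's body presses on something with over 40 N, if the wrist force passes 120 N, or if a joint passes its speed limit or range.

### The arm

A 7-joint arm with a two-finger parallel gripper is mounted at the origin on the work surface. World frame = base frame: x ahead of the robot, y to its left, z up, the work surface at z = 0. Lengths are in mm, angles in degrees, forces in N, time in s.
With the tool pointing down it reaches from about 400 to 875 mm from the base axis. Payload 19.3 kg.
Tool frame: the origin (TCP) lies at the very end of the fingers, on their centre line; the grasp point (between the pads) lies robot.grasp_offset behind it (robot.grasp_offset is the distance from the TCP to the grasp point, in mm); x points along the fingers, z is the direction in which the jaws open and shut, and the axes are right-handed (so a half turn about x gives the same grasp; the last joint's range is limited). The gripper opens to 85 mm and grips with 20 to 120 N. Pads are 22 mm wide; open, the fingers measure 114 mm over their backs; the gripper's body (76 mm by 85 mm) begins 54 mm behind the grasp point. The pads swing forward as they close: fully open they stand 13 mm farther back than shut.
Start: joints at [59.748, 29.874, -2.08, 91.645, 1.215, 58.505, -6.463], TCP at [276.207, -560.646, 231.291] pointing down, gripper open.
Joint ranges: [-166.77, 166.77], [-17.47, 122.26], [-85.68, 81.53], [9.62, 139.38], [-72.42, 252.41], [9.2, 110.78], [-144.41, 144.41]. Speed limits (degrees/s): [108.29, 108.29, 136.94, 136.94, 172.46, 172.46, 172.46].

### API

Orientations are given as [roll, pitch, yaw] about the fixed x, y, z axes, in that order (R = Rz(yaw) Ry(pitch) Rx(roll)).
In Python, from plant import robot gives the robot as it stands.
- The arm moves only by the tool drive_tool, never from a script. Its argument "commands" is a list of rows, each a list of 7 numbers: the shift along the world's x, y, z in mm, then the turn, a rotation vector about the world's x, y, z in degrees, then the opening, from 0 (shut) to 1 (fully open). A call has 1 to 5 rows; each row is the pose to reach, as a shift and turn from the pose measured when the call began; what a row does not reach only later rows make up. A row lasts 1/12 s, in which the tool goes at most 41.7 mm and 7.16 degrees, less where a joint would pass 70% of its speed; a pose out of reach is approached as far as the arm can. A call with a gripper value outside its range is refused whole. The fingers move at their own pace and stop on an object; "newtons" is the grip in N (left out, the last holds). Time passes only in rows, so rows that repeat a pose let the fingers close. It gives the time, the measured TCP pose, the force and the opening at its end, in the units of the state.
- robot.observe(): the state, without advancing time (a new reading comes with each control period).
- robot.grab_frame(name): name is "scene" or "top"; returns a dict with "pixels" (480x640x3 uint8, red, green, blue), "fov_y" (degrees; the focal length in pixels is half the picture's height over the tangent of half this angle, whatever the lens; pixels are square), "cx", "cy" (the principal point, pixels), "k1" (the pictures are not rectified: a ray, as slopes to the right and down, at radius r is drawn at 1 + k1 r^2 times it, then the intrinsics apply), "eye" and "attitude" of the camera in the world. Camera axes: x right, y up, looking along -z (the intrinsics and any distortion apply to the point x, -y, -z); pixel columns grow to the right and rows downward; lengths in mm; the calibration is good to about 2 mm. A picture is of the moment at which its call begins. There is no depth.
- robot.sign_off(): hands the job in, once; it reports no verdict.
The state is a dict: "time": time; "joint_positions": joint angles; "dq": joint speeds; "joint_efforts": joint torques, N m; "position": TCP position; "tcp_rot": TCP orientation; "force": force on the tool from outside, world axes, zero at the start; "ft_torque": the same for the moment, N m; "width": finger opening in mm.
Only numpy, scipy, OpenCV 4.12 (cv2) and the standard library are available. Lean on these libraries where they do the work, as an engineer would, in place of code of your own. Each camera call takes 0.05 s, during which the arm holds its last target. There are 200 camera calls.

## Working session

There is one attempt and no reset: what is moved stays moved. The work goes in short steps, Python scripts to look and compute and a tool call to move; the robot and the scene stay as the last step left them, time stands still between calls to the robot, and variables do not carry over. Pictures are saved under pics/ and viewed, about 8 in all and at most 12, crops included, and the job is handed in when it is done.

Besides the shell and the picture viewer there is one more tool, called after "Call:" as name([rows], argument=value, ...), one row to a line, values as JSON. drive_tool: Moves the arm, as the interface text tells. Its arguments: {"type":"object","properties":{"commands":{"type":"array","items":{"type":"array","items":{"type":"number"}}},"newtons":{"type":"number"}},"required":["commands"]}

```bash
mkdir -p pics
cat > h.py <<'E'
import numpy as np, cv2
from plant import robot
from scipy.spatial.transform import Rotation as R
def grab(name,fn=None):
    f=robot.grab_frame(name)
    if fn: cv2.imwrite('pics/'+fn,cv2.cvtColor(f['pixels'],cv2.COLOR_RGB2BGR))
    return f
def att(f):
    a=np.array(f['attitude'],float)
    return a if a.shape==(3,3) else R.from_euler('xyz',a,degrees=True).as_matrix()
def fl(f): return 240/np.tan(np.radians(f['fov_y'])/2)
def ray(f,u,v):
    F=fl(f); K=np.array([[F,0,f['cx']],[0,F,f['cy']],[0,0,1.]])
    p=cv2.undistortPoints(np.array([[[u,v]]],float),K,np.array([f['k1'],0,0,0.]))[0,0]
    d=att(f)@np.array([p[0],-p[1],-1]); return np.array(f['eye'],float),d/np.linalg.norm(d)
def onz(f,u,v,z):
    e,d=ray(f,u,v); return e+d*(z-e[2])/d[2]
def two(f,a,g,b):
    e,d=ray(f,*a);h,k=ray(g,*b)
    s=np.linalg.lstsq(np.c_[d,-k],h-e,rcond=None)[0]
    p,q=e+s[0]*d,h+s[1]*k; return (p+q)/2,np.linalg.norm(p-q)
def proj(f,p):
    q=att(f).T@(np.array(p,float)-np.array(f['eye'])); x,y=q[0]/-q[2],-q[1]/-q[2]
    s=1+f['k1']*(x*x+y*y); return np.array([f['cx']+fl(f)*x*s,f['cy']+fl(f)*y*s])
E
python3 - <<'E'
from h import *
for n in('scene','top'):
    f=grab(n,n+'0.png'); print(n,{k:v for k,v in f.items() if k!='pixels'})
s=robot.observe();print(s, robot.grasp_offset)
E
```

```text
scene {'fov_y': 45.60364689914437, 'cx': 318.03307119274064, 'cy': 241.5815119197529, 'k1': 0.015731380643046345, 'eye': array([1069.7182423 , -619.17120811, 1147.73582775]), 'attitude': array([39.41926695,  0.58404162, 40.66158278])}
top {'fov_y': 52.15037773636742, 'cx': 317.5790938039814, 'cy': 238.35227329684497, 'k1': -0.07859468391698317, 'eye': array([ 274.73399493,   14.46720344, 1441.87611531]), 'attitude': array([ 10.50047605,   1.02115683, -91.33059993])}
{'time': 0.1, 'joint_positions': array([59.74978575, 29.90652724, -2.08169393, 91.67095017,  1.21403196,
       58.50097558, -6.4620899 ]), 'dq': array([-0.0368594 , -0.01949921,  0.00152762, -0.10071466, -0.00444103,
       -0.02026032, -0.05086791]), 'joint_efforts': array([ 2.89857257e-03, -9.28488493e+01,  1.98336169e+00, -3.70535696e+01,
        1.80960994e-02,  5.27482422e-03,  6.22673429e-05]), 'position': array([ 276.06415169, -560.4032149 ,  230.77193874]), 'tcp_rot': array([-176.82469676,   89.94357144,  119.40352153]), 'force': array([ 0.94906307,  0.42329057, -0.4221472 ]), 'ft_torque': array([-0.00427259,  0.00566215,  0.02912653]), 'width': 85.2142054286171} 18.700000000000003
```

View pics/scene0.png

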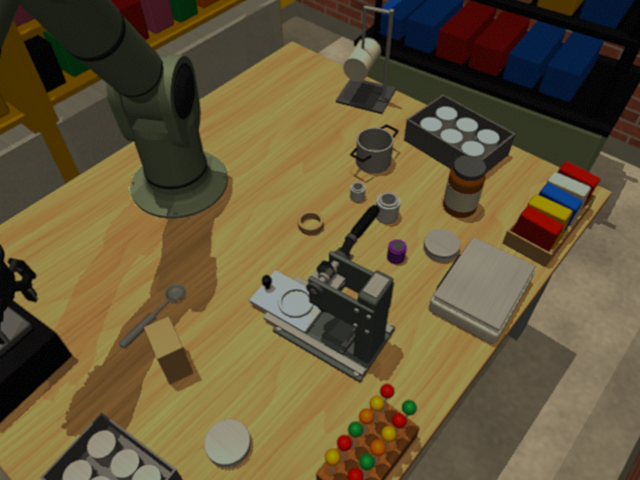

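View pics/top0.png

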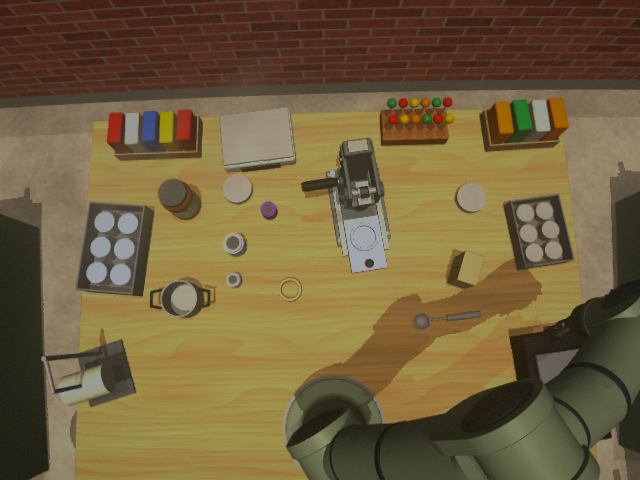

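The two pictures show three free-standing tall tins:
- large grey: scene (388,207), top (234,243)
- small grey: scene (358,190), top (233,280)
- purple: scene (397,250), top (268,210)

The large grey one fits, being not purple and the larger of the rest. The press is at scene (330,305), with its crank at about (360,228). I'll confirm in an enlarged crop.

Run:
```python
from h import *
a=cv2.imread('pics/scene0.png')[170:380,240:420]; b=cv2.imread('pics/top0.png')[130:300,210:400]
a=cv2.resize(a,None,fx=2.8,fy=2.8,interpolation=3)[:, :400*2]; b=cv2.resize(b,(290,260),interpolation=3)
c=np.zeros((590,800,3),np.uint8); c[:588,:504]=a[:588,:504]; c[:260,508:798]=b; 
d=cv2.resize(cv2.imread('pics/top0.png')[225:290,215:255],(200,325),interpolation=3); c[263:588,510:710]=d
cv2.imwrite('pics/crop1.png',c)
```

```text
(no output)
```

View pics/crop1.png

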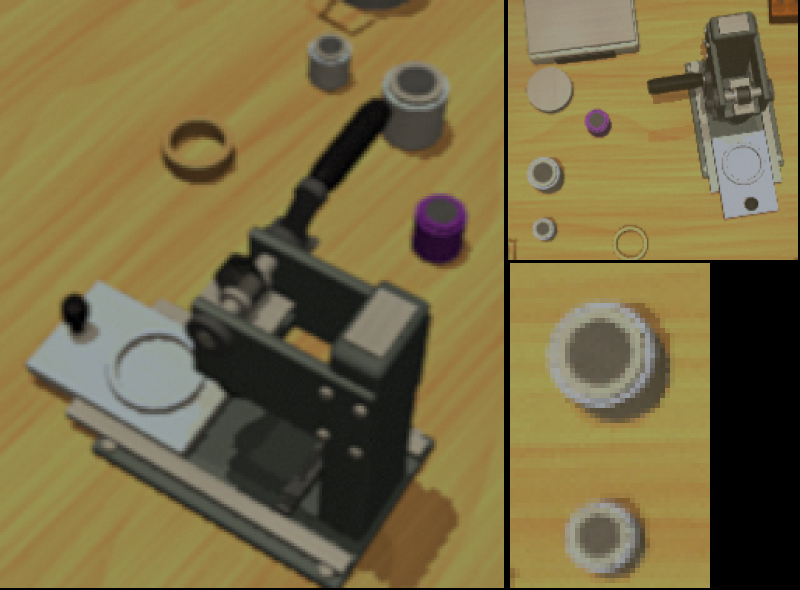

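The crop confirms the large grey tin, with its lid at scene (388,199) and top (233,243). The crank handle points roughly at top (320,186). Next I measure by masks and two-view rays.

Run:
```python
from h import *
S=grab('scene');T=grab('top')
def blob(f,m,box):
    x0,y0,x1,y1=box; k=np.zeros(m.shape,np.uint8); k[y0:y1,x0:x1]=m[y0:y1,x0:x1]
    n,l,st,c=cv2.connectedComponentsWithStats(k)
    i=1+np.argmax(st[1:,4]); return c[i],st[i],(l==i).astype(np.uint8)
def chan(f):
    p=f['pixels'].astype(int); return p.max(2),p.max(2)-p.min(2)
vs,ss=chan(S);vt,st=chan(T)
# tin: grey, low saturation, whole silhouette
for nm,f,v,s,box in(('S',S,vs,ss,(372,188,404,226)),('T',T,vt,st,(218,228,250,258))):
    c,t,l=blob(f,((s<45)&(v>50)),box);print('tin',nm,c,t)
    c,t,l=blob(f,((s<40)&(v<125)&(v>60)),box);print('lid',nm,c,t)
for nm,f,v,s,b1,b2 in(('S',S,vs,ss,(255,268,276,296),(345,200,382,250)),('T',T,vt,st,(360,252,380,272),(298,172,342,198))):
    c,t,l=blob(f,(v<55),b1);print('knob',nm,c,t)
    c,t,l=blob(f,(v<60),b2);r=cv2.minAreaRect(cv2.findNonZero(l));print('handle',nm,c,t,r)
# slide plate
c,t,l=blob(T,((st<45)&(vt>130)),(335,200,395,280));print('slide T',c,t,cv2.minAreaRect(cv2.findNonZero(l)))
q=cv2.approxPolyDP(max(cv2.findContours(l,0,2)[0],key=cv2.contourArea),3,True)[:,0]
print([ (tuple(p),onz(T,*map(float,p),27.5).round(0)[:2]) for p in q])
print('lid',two(S,(388.2,199.3),T,(233,243.4)))
print('nest',two(S,(296,302.9),T,(363.3,236.6)))
print('knob',two(S,(266.5,276.5),T,(369.2,262.8)))
print('handle',two(S,(365,221.8),T,(320.7,185.6)))
```

```text
tin S [387.76121795 207.19551282] [373 192  28  32 624]
lid S [387.9246988  213.39457831] [376 200  24  24 332]
tin T [234.23582766 244.06802721] [222 233  25  24 441]
lid T [232.29457364 242.27906977] [226 236  13  13 129]
knob S [266.42045455 281.43181818] [262 276   9  13  88]
handle S [361.86068702 225.45419847] [345 205  36  45 524] ((360.53314208984375, 226.60386657714844), (11.62248706817627, 54.2536735534668), 40.31410217285156)Traceback (most recent call last):
  File "<stdin>", line 15, in <module>
  File "<stdin>", line 6, in blob
    return _wrapfunc(a, 'argmax', axis=axis, out=out, **kwds)
    return bound(*args, **kwds)
ValueError: attempt to get argmax of an empty sequence
```

Run:
```python
from h import *
S=grab('scene');T=grab('top')
def blob(m,box):
    x0,y0,x1,y1=box; k=np.zeros(m.shape,np.uint8); k[y0:y1,x0:x1]=m[y0:y1,x0:x1]
    n,l,st,c=cv2.connectedComponentsWithStats(k)
    i=1+np.argmax(st[1:,4]); return c[i],st[i],(l==i).astype(np.uint8)
vs=S['pixels'].astype(int).max(2);p=T['pixels'].astype(int);vt=p.max(2);st=vt-p.min(2)
c,t,l=blob(vt<90,(360,252,380,272));print('knob',c,t);kT=c
c,t,l=blob(vt<70,(298,172,342,198));print('handle T',c,t,cv2.minAreaRect(cv2.findNonZero(l)))
c,t,l=blob((st<60)&(vt>120),(335,200,395,280));print('slide T',t)
q=cv2.approxPolyDP(max(cv2.findContours(l,0,2)[0],key=cv2.contourArea),3,True)[:,0]
print([ (tuple(p.tolist()),onz(T,*map(float,p),27.5).round(0)[:2]) for p in q])
print('lid',two(S,(388.2,199.3),T,(232.4,242.6)), onz(T,232.4,242.6,65.5))
print('nest',two(S,(296,302.9),T,(363.3,236.6)),onz(T,363.3,236.6,37))
print('knob',two(S,(266.4,280),T,kT),onz(T,*kT,60))
print('handle',two(S,(365,221.8),T,(320.7,185.6)))
print('tip',two(S,(376,209.5),T,(303,186.3)))
c=cv2.resize(cv2.cvtColor(T['pixels'],4)[165:280,295:400],None,fx=5,fy=5,interpolation=3)
cv2.imwrite('pics/crop2.png',c)
```

```text
knob [369.06896552 262.72413793] [365 259   9   9  58]
handle T [321.73387097 184.4516129 ] [302 178  40  17 372] ((321.5, 186.0), (16.0, 39.0), 90.0)
slide T [ 335  200   55   73 2341]
[((335, 200), array([652., -21.])), ((338, 241), array([528., -26.])), ((343, 255), array([486., -39.])), ((349, 251), array([497., -57.])), ((352, 272), array([436., -64.])), ((386, 267), array([ 448., -163.])), ((383, 249), array([ 501., -157.])), ((389, 248), array([ 503., -174.])), ((389, 233), array([ 548., -176.])), ((385, 230), array([ 557., -165.])), ((380, 200), array([ 649., -155.])), ((376, 203), array([ 640., -142.])), ((377, 215), array([ 603., -144.])), ((344, 220), array([590., -46.])), ((343, 226), array([572., -42.]))]
lid (array([525.699317  , 278.71603236,  60.33437812]), np.float64(0.7948417207977652)) [524.48165316 277.4285996   65.5       ]
nest (array([ 540.23951229, -100.46774128,   23.4817821 ]), np.float64(1.1724854973546983)) [537.33377233 -99.8166574   37.        ]
knob (array([ 458.3196989 , -111.59665891,   53.45963177]), np.float64(0.771641777870705)) [ 457.21371116 -111.30166773   60.        ]
handle (array([628.79492652,  22.30347837, 267.77995674]), np.float64(7.803492889522586))
tip (array([626.78621674,  65.07733501, 268.54305129]), np.float64(4.326774047187886))
```

View pics/crop2.png

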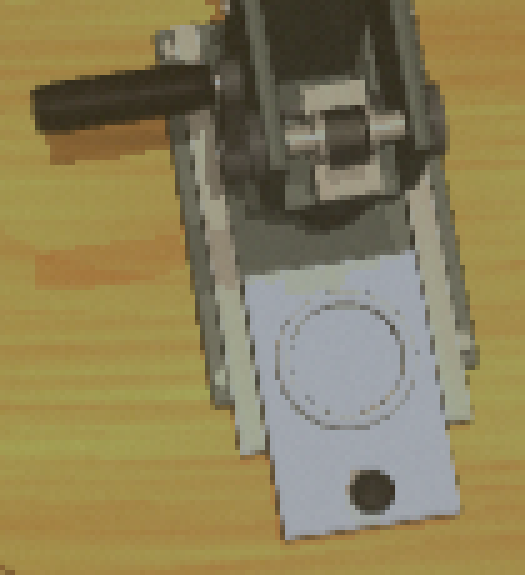

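The crop shows the knob at top (369,263), the nest ring at (363,237.6) and the handle from (302,187) to (338,182).

Measured positions, in mm:

| Thing | Position |
|---|---|
| tin | (525, 278), top z about 60–65 |
| nest | (539, -100) |
| knob | (458, -111.5, 54) |
| handle | (630, 21, 268), about 16–20° behind straight up |
| press yaw | about 7.5° |

These heights and sizes fit the text. I'm moving to the tin now.

Call:
drive_tool([
  [16, 36, 5, 0, 0, 0, 1],
  [32, 74, 5, 0, 0, 0, 1],
  [48, 111, 5, 0, 0, 0, 1],
  [64, 148, 5, 0, 0, 0, 1],
  [80, 185, 5, 0, 0, 0, 1],
], newtons=60)

```text
time: 0.72
position: [356.5, -373.8, 236.2]
tcp_rot: [156.9, 90.0, 93.1]
force: [1.1, -0.8, 0.4]
width: 85.6
```

Call:
drive_tool([
  [16, 37, 0, 0, 0, 0, 1],
  [32, 74, 0, 0, 0, 0, 1],
  [48, 111, 0, 0, 0, 0, 1],
  [64, 148, 0, 0, 0, 0, 1],
  [74, 186, 0, 0, 0, 0, 1],
])

```text
time: 1.13
position: [431.5, -185.9, 236.4]
tcp_rot: [59.5, 89.9, -4.3]
force: [1.1, -0.1, 0.1]
width: 85.1
```

Call:
drive_tool([
  [3, 40, 0, 0, 0, 0, 1],
  [6, 80, 0, 0, 0, 0, 1],
  [9, 120, 0, 0, 0, 0, 1],
  [12, 160, 0, 0, 0, 0, 1],
  [15, 200, 0, 0, 0, 0, 1],
])

```text
time: 1.55
position: [446.2, 16.0, 236.6]
tcp_rot: [58.0, 89.9, -5.7]
force: [2.4, -0.2, 0.3]
width: 85.4
```

Call:
drive_tool([
  [10, 39, -5, 0, 0, 0, 1],
  [21, 78, -10, 0, 0, 0, 1],
  [33, 116, -15, 0, 0, 0, 1],
  [45, 155, -22, 0, 0, 0, 1],
  [57, 193, -30, 0, 0, 0, 1],
])

```text
time: 1.97
position: [503.6, 211.2, 206.6]
tcp_rot: [64.6, 89.9, 0.8]
force: [0.9, 0.5, 0.1]
width: 85.4
```

Call:
drive_tool([
  [10, 30, -20, 0, 0, 0, 1],
  [20, 60, -40, 0, 0, 0, 1],
  [22, 69, -70, 0, 0, 0, 1],
  [22, 69, -86, 0, 0, 0, 1],
  [22, 69, -86, 0, 0, 0, 1],
])

```text
time: 2.38
position: [523.7, 280.1, 117.0]
tcp_rot: [-72.7, 89.8, -136.4]
force: [-0.4, -0.7, 0.1]
width: 85.5
```

Call:
drive_tool([
  [1, -2, -20, 0, 0, 0, 1],
  [1, -2, -45, 0, 0, 0, 1],
  [1, -2, -70, 0, 0, 0, 1],
  [1, -2, -92, 0, 0, 0, 1],
  [1, -2, -92, 0, 0, 0, 1],
])

```text
time: 2.8
position: [523.6, 276.7, 22.7]
tcp_rot: [-77.4, 89.6, -141.1]
force: [-0.8, -1.2, -0.5]
width: 85.7
```

Call:
drive_tool([
  [0, 0, 0, 0, 0, 0, 0.5],
  [0, 0, 0, 0, 0, 0, 0.5],
  [0, 0, 0, 0, 0, 0, 0.5],
  [0, 0, 0, 0, 0, 0, 0.5],
  [0, 0, 0, 0, 0, 0, 0.5],
], newtons=40)

```text
time: 3.22
position: [524.5, 276.8, 24.5]
tcp_rot: [-69.3, 89.7, -133.1]
force: [-1.2, -2.3, 10.3]
width: 61.0
```

Call:
drive_tool([
  [0, 0, 10, 0, 0, 0, 0.5],
  [0, 0, 25, 0, 0, 0, 0.5],
  [-5, -10, 55, 0, 0, 0, 0.5],
  [-15, -40, 80, 0, 0, 0, 0.5],
  [-25, -75, 85, 0, 0, 0, 0.5],
])

```text
time: 3.63
position: [500.6, 203.6, 114.2]
tcp_rot: [42.6, 89.9, -21.0]
force: [2.9, -0.8, -2.9]
width: 61.0
```

Call:
drive_tool([
  [-3, -35, 0, 0, 0, 0, 0.5],
  [-6, -70, 0, 0, 0, 0, 0.5],
  [-9, -105, 0, 0, 0, 0, 0.5],
  [-12, -140, 0, 0, 0, 0, 0.5],
  [-12, -175, 0, 0, 0, 0, 0.5],
])

```text
time: 4.05
position: [488.2, 27.1, 115.6]
tcp_rot: [47.7, 89.8, -15.8]
force: [1.6, -0.3, -2.7]
width: 61.3
```

Held, with about 2.6 N of weight. On to a hover above the nest.

Call:
drive_tool([
  [8, -32, 0, 0, 0, 0, 0.5],
  [18, -62, 0, 0, 0, 0, 0.5],
  [32, -92, 0, 0, 0, 0, 0.5],
  [44, -117, 0, 0, 0, 0, 0.5],
  [50, -127, -10, 0, 0, 0, 0.5],
])

```text
time: 4.47
position: [540.3, -104.4, 108.2]
tcp_rot: [42.3, 89.5, -21.5]
force: [1.0, -0.6, -2.4]
width: 61.0
```

Call:
drive_tool([
  [0, 0, -10, 0, 0, 0, 0.5],
  [0, 0, -22, 0, 0, 0, 0.5],
  [0, 0, -22, 0, 0, 0, 0.5],
  [0, 0, -22, 0, 0, 0, 0.5],
])

```text
time: 4.8
position: [539.6, -102.9, 85.8]
tcp_rot: [42.5, 89.6, -21.2]
force: [0.0, 0.8, -2.5]
width: 60.6
```

Run:
```python
from h import *
S=grab('scene');T=grab('top');print(robot.observe()['position'])
a=cv2.resize(cv2.cvtColor(S['pixels'],4)[235:335,245:345],(590,590),interpolation=3)[:, :400]
a=cv2.resize(cv2.cvtColor(S['pixels'],4)[240:335,250:330],(400,475),interpolation=3)
b=cv2.resize(cv2.cvtColor(T['pixels'],4)[195:290,325:405],(400,475),interpolation=3)
cv2.imwrite('pics/hov.png',np.hstack([a,b]))
```

```text
[ 540.23810001 -103.20094304   86.54525392]
```

View pics/hov.png

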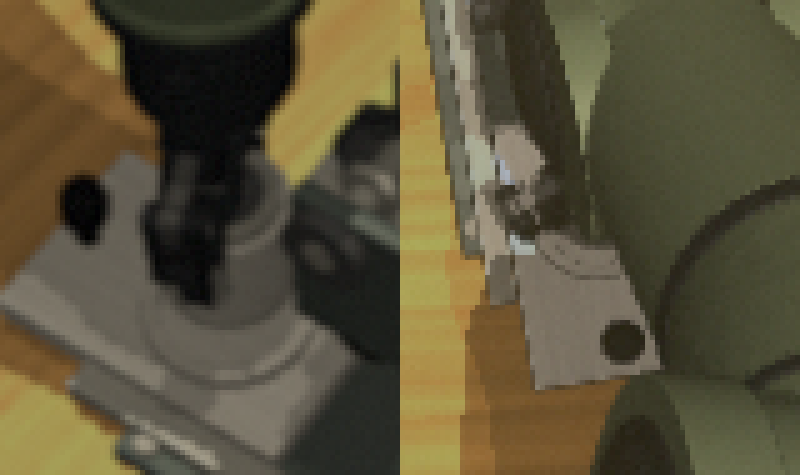

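In the picture the tin is held upright over the nest. In the scene crop its bottom arc is at (215,325), with the collar below it at (225,380). I'll refine the nest centre with an ellipse fit on the first frames and compare the tin's edges.

Run:
```python
from h import *
S=grab('scene');T=grab('top')
for nm,f,c0,rx in(('scene',S,(296,303),(22,18)),('top',T,(363.4,237),(17,17))):
    g=cv2.cvtColor(cv2.imread(f'pics/{nm}0.png'),6).astype(np.float32)
    d=cv2.GaussianBlur(g,(0,0),4)-g
    # along rays from c0, outermost/strongest dark points
    pts=[]
    for a in np.radians(np.arange(0,360,6)):
        rs=np.arange(.5,1.25,.02); X=np.float32(c0[0]+rs*rx[0]*np.cos(a)); Y=np.float32(c0[1]+rs*rx[1]*np.sin(a))
        v=cv2.remap(d,X[None],Y[None],1)[0]; i=v.argmax()
        if v[i]>3: pts.append((X[i],Y[i]))
    pts=np.float32(pts); 
    for k in range(3):
        e=cv2.fitEllipse(pts)
        t=np.radians(e[2]); q=(pts-e[0])@np.array([[np.cos(t),-np.sin(t)],[np.sin(t),np.cos(t)]])
        r=np.hypot(q[:,0]/e[1][0]*2,q[:,1]/e[1][1]*2); pts=pts[abs(r-1)<.12]
    print(nm,e,len(pts),[onz(f,*e[0],z).round(1)[:2] for z in(27.5,32,37.5)])
    P=[onz(f,*map(float,p),32)[:2] for p in pts]; (c,r)=cv2.minEnclosingCircle(np.float32(P)); A=np.array(P);m=np.linalg.lstsq(np.c_[2*A,np.ones(len(A))],(A**2).sum(1),rcond=None)[0]; print('circ',m[:2],np.sqrt(m[2]+m[:2]@m[:2]))
p=robot.observe()['position']
# predicted tin silhouette in scene crop coordinates
for z in(-24.5+60,-24.5):
    print('tin ring z',z,[((proj(S,[p[0]+31*np.cos(a),p[1]+31*np.sin(a),p[2]+z])-[250,240])*5).round(0).tolist() for a in np.radians(range(0,360,45))])
```

```text
scene ((297.0973815917969, 302.8214111328125), (26.172874450683594, 39.50908660888672), 75.6817855834961) 32 [array([ 544.3, -100. ]), array([ 546.4, -102.1]), array([ 549. , -104.7])]
circ [546.8579273  -99.20639203] 37.81334776490799
top ((363.0252990722656, 234.89633178710938), (30.27363395690918, 37.98402404785156), 78.26217651367188) 21 [array([ 544.2, -100. ]), array([543.4, -99.6]), array([542.3, -99.2])]
circ [551.65753942 -98.26348689] 54.22273632011697
tin ring z 35.5 [[268.0, 234.0], [285.0, 191.0], [262.0, 153.0], [212.0, 140.0], [164.0, 160.0], [145.0, 201.0], [167.0, 240.0], [219.0, 254.0]]
tin ring z -24.5 [[272.0, 310.0], [289.0, 268.0], [266.0, 230.0], [218.0, 217.0], [171.0, 237.0], [153.0, 277.0], [175.0, 316.0], [224.0, 330.0]]
```

Run:
```python
from h import *
S=grab('scene');T=grab('top');p=robot.observe()['position']
o=[]
for f,x0,y0,w,h,k in((S,270,255,50,70,8),(cv2.imread('pics/top0.png'),342,212,50,70,8)):
    img=f if isinstance(f,np.ndarray) else cv2.cvtColor(f['pixels'],4)
    F=T if isinstance(f,np.ndarray) else f
    c=cv2.resize(img[y0:y0+h,x0:x0+w],None,fx=k,fy=k,interpolation=3)
    c=cv2.convertScaleAbs(c,alpha=1.5,beta=15)
    R_=[((540,-100.5,37.5),41,(0,0,255)),((540,-100.5,37.5),33.5,(0,255,255)),((540,-100.5,27.5),41,(0,255,0))]
    if F is S: R_+=[((p[0],p[1],p[2]-24.5),31,(255,0,255)),((p[0],p[1],p[2]+35.5),31,(255,255,0))]
    for q,r,col in R_:
        for a in np.radians(range(0,360,10)):
            u=(proj(F,[q[0]+r*np.cos(a),q[1]+r*np.sin(a),q[2]])-[x0,y0]+.5)*k
            cv2.circle(c,tuple(int(v) for v in u),1,col,-1)
    o.append(c)
cv2.imwrite('pics/ov.png',np.hstack(o)); print(p)
```

```text
[ 540.49696067 -104.05118803   86.64030589]
```

View pics/ov.png

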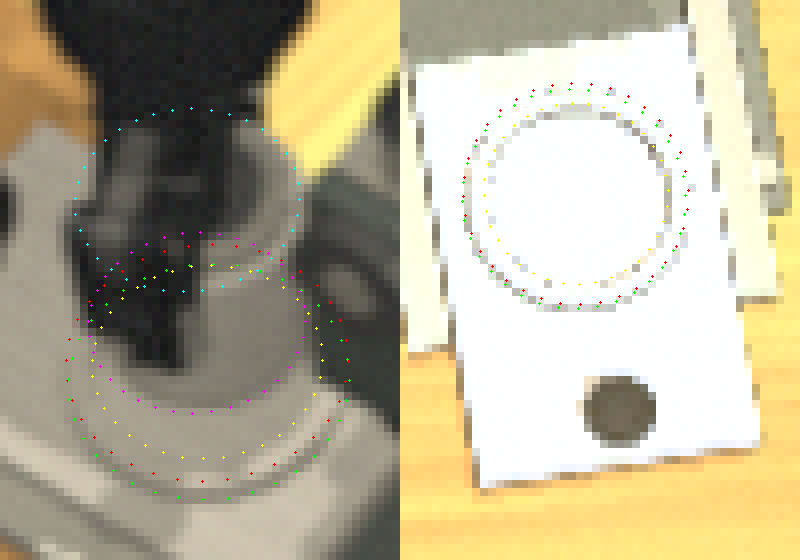

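The overlay fits: the collar drawn at (540,-100.5) lies on the real collar in both views to within about 1 mm, and the tin sits about 2 mm +y of the TCP. I'm descending gently.

Call:
drive_tool([
  [0, 1, -10, 0, 0, 0, 0.5],
  [0, 1, -18, 0, 0, 0, 0.5],
  [0, 1, -22, 0, 0, 0, 0.5],
  [0, 1, -26, 0, 0, 0, 0.5],
  [0, 1, -28, 0, 0, 0, 0.5],
])

```text
time: 5.52
position: [540.1, -103.0, 57.7]
tcp_rot: [41.5, 89.6, -22.3]
force: [-0.1, 0.3, -2.8]
width: 60.6
```

Call:
drive_tool([
  [0, 0, -2, 0, 0, 0, 0.5],
  [0, 0, -3, 0, 0, 0, 0.5],
  [0, 0, -4, 0, 0, 0, 0.5],
])

```text
time: 5.77
position: [540.1, -103.0, 53.6]
tcp_rot: [41.4, 89.6, -22.4]
force: [0.0, -1.0, -2.1]
width: 60.9
```

Call:
drive_tool([
  [0, 0, -1, 0, 0, 0, 0.5],
  [0, 0, -1.5, 0, 0, 0, 0.5],
  [0, 0, -2, 0, 0, 0, 0.5],
  [0, 0, -2.5, 0, 0, 0, 0.5],
])

```text
time: 6.1
position: [540.8, -102.9, 52.0]
tcp_rot: [44.3, 89.5, -19.5]
force: [-2.4, 1.6, 23.0]
width: 60.7
```

Seated: the floor pushes back at z 52, which matches the expected 24.5 + 27.5. I'm releasing and lifting off.

Call:
drive_tool([
  [0, 0, 1, 0, 0, 0, 0.85],
  [0, 0, 1, 0, 0, 0, 1],
  [0, 0, 1, 0, 0, 0, 1],
  [0, 0, 1, 0, 0, 0, 1],
  [0, 0, 1, 0, 0, 0, 1],
])

```text
time: 6.52
position: [540.8, -102.9, 52.9]
tcp_rot: [44.4, 89.5, -19.4]
force: [0.9, 0.1, 0.4]
width: 85.3
```

Call:
drive_tool([
  [0, 0, 15, 0, 0, 0, 1],
  [0, 0, 35, 0, 0, 0, 1],
  [0, 0, 55, 0, 0, 0, 1],
  [0, 0, 75, 0, 0, 0, 1],
  [-20, 0, 85, 0, 0, 0, 1],
])

```text
time: 6.93
position: [523.7, -102.6, 140.0]
tcp_rot: [51.4, 89.3, -12.4]
force: [-0.3, -1.0, -0.3]
width: 85.4
```

Call:
drive_tool([
  [-30, -3, 0, 0, 0, 7, 0.5],
  [-60, -5, 0, 0, 0, 14, 0],
  [-90, -8, 0, 0, 0, 21, 0],
  [-110, -10, 0, 0, 0, 28, 0],
  [-112, -12, 0, 0, 0, 35, 0],
])

```text
time: 7.35
position: [408.0, -115.1, 139.9]
tcp_rot: [50.9, 89.4, 22.5]
force: [1.7, -0.1, -0.4]
width: 25.6
```

Call:
drive_tool([
  [0, 0, 0, 0, 0, 7, 0],
  [0, 0, 0, 0, 0, 14, 0],
  [0, 0, 0, 0, 0, 21, 0],
  [0, 0, 0, 0, 0, 28, 0],
  [0, 0, 0, 0, 0, 35, 0],
])

```text
time: 7.77
position: [408.0, -115.2, 140.0]
tcp_rot: [49.7, 89.4, 56.6]
force: [-0.2, -0.1, -0.7]
width: -0.2
```

Call:
drive_tool([
  [0, 0, -35, 0, 0, 0, 0],
  [0, 0, -65, 0, 0, 0, 0],
  [0, 0, -94, 0, 0, 0, 0],
  [0, 0, -94, 0, 0, 0, 0],
])

```text
time: 8.1
position: [405.9, -114.5, 42.5]
tcp_rot: [81.1, 89.4, 88.0]
force: [-1.7, 0.5, -0.5]
width: 0.0
```

Run:
```python
from h import *
S=grab('scene');T=grab('top');print(robot.observe()['position'])
a=cv2.resize(cv2.cvtColor(S['pixels'],4)[240:340,250:330],(400,500),interpolation=3)
b=cv2.resize(cv2.cvtColor(T['pixels'],4)[195:295,325:405],(400,500),interpolation=3)
cv2.imwrite('pics/seat.png',np.hstack([a,b]))
```

```text
[ 407.71656794 -114.66886721   46.15924593]
```

View pics/seat.png

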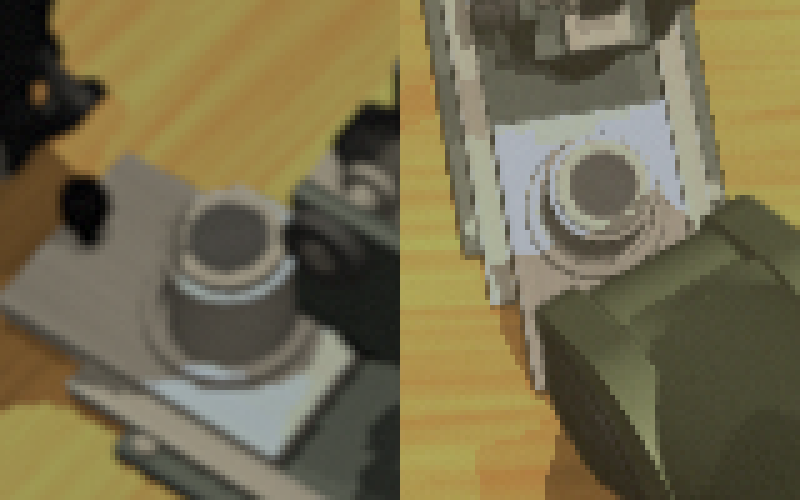

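The tin stands upright in the nest with its lid ring concentric, and the fingers wait in front of the knob. I'm pushing the slide along (0.99, 0.13).

Call:
drive_tool([
  [10, 1, 0, 0, 0, 0, 0],
  [17, 2, 0, 0, 0, 0, 0],
  [22, 3, 0, 0, 0, 0, 0],
  [26, 3.5, 0, 0, 0, 0, 0],
  [30, 4, 0, 0, 0, 0, 0],
])

```text
time: 8.62
position: [438.2, -110.9, 46.7]
tcp_rot: [55.9, 89.4, 62.9]
force: [-3.1, -0.9, 4.4]
width: 0.2
```

Call:
drive_tool([
  [5, 0.6, 0, 0, 0, 0, 0],
  [11, 1.4, 0, 0, 0, 0, 0],
  [17, 2.2, 0, 0, 0, 0, 0],
  [23, 3, 0, 0, 0, 0, 0],
  [29, 3.8, 0, 0, 0, 0, 0],
])

```text
time: 9.03
position: [467.9, -107.1, 46.7]
tcp_rot: [55.8, 89.5, 62.7]
force: [-3.0, -1.5, 3.3]
width: 0.2
```

Call:
drive_tool([
  [6, 0.8, 0, 0, 0, 0, 0],
  [13, 1.7, 0, 0, 0, 0, 0],
  [20, 2.6, 0, 0, 0, 0, 0],
  [27, 3.5, 0, 0, 0, 0, 0],
  [32, 4.2, 0, 0, 0, 0, 0],
])

```text
time: 9.45
position: [500.9, -102.7, 46.7]
tcp_rot: [54.1, 89.4, 61.1]
force: [-3.3, -2.6, 3.0]
width: -0.5
```

Call:
drive_tool([
  [2, 0.3, 0, 0, 0, 0, 0],
  [4, 0.5, 0, 0, 0, 0, 0],
  [6, 0.8, 0, 0, 0, 0, 0],
  [8, 1, 0, 0, 0, 0, 0],
])

```text
time: 9.78
position: [508.8, -101.7, 46.7]
tcp_rot: [55.3, 89.4, 62.2]
force: [-2.2, -0.5, 1.0]
width: 0.2
```

Call:
drive_tool([
  [1.5, 0.2, 0, 0, 0, 0, 0],
  [3, 0.4, 0, 0, 0, 0, 0],
  [4, 0.5, 0, 0, 0, 0, 0],
  [5, 0.6, 0, 0, 0, 0, 0],
])

```text
time: 10.12
position: [513.8, -101.1, 46.7]
tcp_rot: [55.6, 89.4, 62.5]
force: [-2.6, 0.4, 1.7]
width: -0.3
```

Call:
drive_tool([
  [1, 0.1, 0, 0, 0, 0, 0],
  [2, 0.2, 0, 0, 0, 0, 0],
  [2.5, 0.3, 0, 0, 0, 0, 0],
])

```text
time: 10.37
position: [516.5, -100.7, 46.7]
tcp_rot: [55.5, 89.4, 62.4]
force: [-2.0, -2.0, 2.0]
width: 0.2
```

Call:
drive_tool([
  [0.7, 0.1, 0, 0, 0, 0, 0],
  [1.4, 0.2, 0, 0, 0, 0, 0],
  [2, 0.3, 0, 0, 0, 0, 0],
])

```text
time: 10.62
position: [518.5, -100.5, 46.7]
tcp_rot: [55.7, 89.4, 62.6]
force: [-2.4, -0.7, 1.4]
width: -0.2
```

Call:
drive_tool([
  [0.5, 0.1, 0, 0, 0, 0, 0],
  [1, 0.1, 0, 0, 0, 0, 0],
  [1.5, 0.2, 0, 0, 0, 0, 0],
])

```text
time: 10.87
position: [519.5, -100.4, 46.6]
tcp_rot: [61.5, 89.5, 68.4]
force: [-7.3, -2.4, 4.2]
width: -0.1
```

Call:
drive_tool([
  [0.5, 0.1, 0, 0, 0, 0, 0],
  [0.9, 0.1, 0, 0, 0, 0, 0],
  [0.9, 0.1, 0, 0, 0, 0, 0],
])

```text
time: 11.12
position: [519.6, -100.4, 46.5]
tcp_rot: [71.6, 89.5, 78.6]
force: [-8.4, -0.8, 6.7]
width: -0.1
```

Home: the position stalls at x 519.6 while the force rises, about 88 mm of travel. I'm backing off and lifting, then looking again.

Call:
drive_tool([
  [-15, -2, 0, 0, 0, 0, 0],
  [-45, -5, 10, 0, 0, 0, 0],
  [-65, -5, 45, 0, 0, 0, 0],
  [-80, -3, 85, 0, 0, 0, 0],
  [-95, 0, 120, 0, 0, 0, 0],
])

```text
time: 11.53
position: [423.6, -99.9, 167.7]
tcp_rot: [76.1, 89.5, 83.1]
force: [1.7, -1.1, 1.1]
width: 0.1
```

Call:
drive_tool([
  [0, 0, 40, 0, 0, 0, 0],
  [0, 0, 80, 0, 0, 0, 0],
  [0, 0, 120, 0, 0, 0, 0],
  [0, 0, 160, 0, 0, 0, 0],
  [0, 0, 165, 0, 0, 0, 0],
])

```text
time: 11.95
position: [425.9, -99.7, 338.7]
tcp_rot: [24.7, 89.4, 31.7]
force: [0.4, -0.3, 0.5]
width: -0.0
```

Run:
```python
from h import *
S=grab('scene');T=grab('top');print(robot.observe()['position'])
o=[]
for F,x0,y0,w,h in((S,290,190,100,130),(T,295,150,100,130)):
    c=cv2.resize(cv2.cvtColor(F['pixels'],4)[y0:y0+h,x0:x0+w],None,fx=4,fy=4,interpolation=3)
    c=cv2.convertScaleAbs(c,alpha=1.5,beta=15)
    def P(p,col):
        u=(proj(F,p)-[x0,y0]+.5)*4; cv2.circle(c,tuple(int(v) for v in u),2,col,-1)
    ps=np.radians(7.5);X=np.array([np.cos(ps),np.sin(ps),0]);Y=np.array([-X[1],X[0],0]);ram=np.array([628,-89,0.])
    for t in np.radians(range(0,360,15)):
        P(ram+110*Y+[0,0,208]+65*(np.sin(t)*X+np.array([0,0,np.cos(t)])),(0,0,255))
    for y in(65,110,155): P(ram+y*Y+[0,0,208]+65*(np.sin(.27)*X+np.array([0,0,np.cos(.27)])),(0,255,0))
    for y in(-50,0,59): P(ram+y*Y+[0,0,208],(255,0,255))
    for y in(-43,43):
        for x in(-20,130): P(ram+y*Y+x*X+[0,0,228],(255,255,0))
    o.append(c)
cv2.imwrite('pics/crank.png',np.hstack(o))
```

```text
[ 424.5427267  -100.10061818  334.44916915]
```

View pics/crank.png

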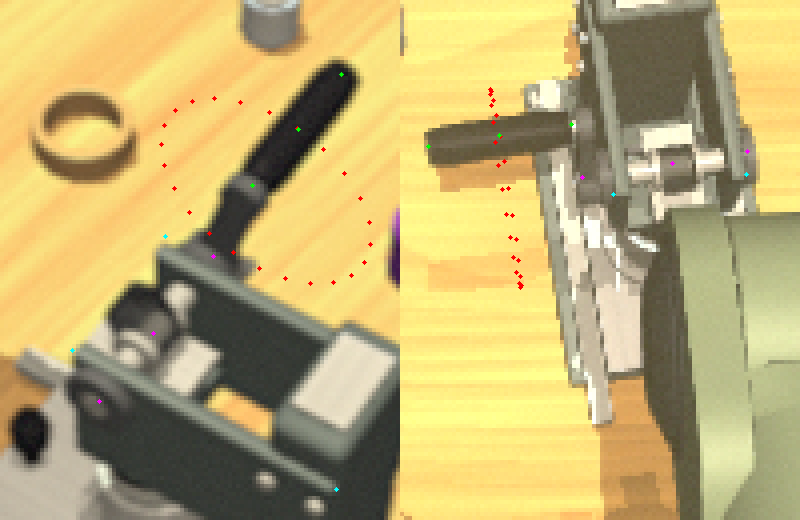

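The overlay fits: the hub circle, the handle (middle at scene crop (298,129), top crop (499,135)) and the shaft all fall on the image. The hub is at about (613.6, 20, 208) and the handle starts about 15° behind up. I'm moving behind the handle with closed fingers.

Call:
drive_tool([
  [34, 19, 2, 0, 0, 0, 0],
  [68, 38, 2, 0, 0, 0, 0],
  [102, 57, 2, 0, 0, 0, 0],
  [136, 76, 2, 0, 0, 0, 0],
  [170, 95, 2, 0, 0, 0, 0],
])

```text
time: 12.47
position: [595.9, -3.9, 334.6]
tcp_rot: [57.6, 89.6, 64.5]
force: [-0.7, -0.6, 0.6]
width: 0.3
```

Call:
drive_tool([
  [25, 14, 0, 0, 0, 0, 0],
  [50, 28, 0, 0, 0, 0, 0],
  [72, 40, 0, 0, 0, 0, 0],
  [73, 40, 0, 0, 0, 0, 0],
  [73, 40, 0, 0, 0, 0, 0],
])

```text
time: 12.88
position: [669.1, 37.5, 332.1]
tcp_rot: [79.7, 89.6, 86.8]
force: [-0.2, -0.4, -0.7]
width: -0.3
```

```bash
python3 -c "
from h import *
s=robot.observe();print(s['position'],s['tcp_rot'],s['force'],s['time'])"
```

```text
[669.08072343  37.53349571 332.08702101] [79.74102529 89.57382188 86.76729384] [-0.2419568  -0.3671176  -0.70394168] 12.8833
```

Call:
drive_tool([
  [0, -1, -25, 0, 0, 0, 0],
  [0, -2, -50, 0, 0, 0, 0],
  [0, -2, -67, 0, 0, 0, 0],
  [-4, -2, -67, 0, 0, 0, 0],
  [-8, -3, -67, 0, 0, 0, 0],
])

```text
time: 13.3
position: [660.1, 34.2, 264.6]
tcp_rot: [91.0, 89.6, 98.0]
force: [0.7, 0.7, 1.0]
width: 0.1
```

Call:
drive_tool([
  [-4, -0.5, 0.5, 0, 0, 0, 0],
  [-8, -1, 1, 0, 0, 0, 0],
  [-12, -1.5, 2, 0, 0, 0, 0],
  [-16, -2, 3, 0, 0, 0, 0],
  [-20, -2.5, 4, 0, 0, 0, 0],
])

```text
time: 13.72
position: [640.0, 31.7, 269.5]
tcp_rot: [79.7, 89.6, 86.7]
force: [0.9, 0.0, 1.2]
width: 0.3
```

Call:
drive_tool([
  [-4.5, -0.6, 0.5, 0, 0, 0, 0],
  [-9, -1.2, 0.5, 0, 0, 0, 0],
  [-13.5, -1.8, 1, 0, 0, 0, 0],
  [-18, -2.4, 1.5, 0, 0, 0, 0],
  [-22.5, -3, 1.5, 0, 0, 0, 0],
])

```text
time: 14.13
position: [617.0, 28.7, 271.0]
tcp_rot: [81.4, 89.6, 88.4]
force: [1.8, 0.6, 1.9]
width: 0.1
```

Call:
drive_tool([
  [-4, -0.5, -1, 0, 0, 0, 0],
  [-8, -1, -2, 0, 0, 0, 0],
  [-12.5, -1.7, -3, 0, 0, 0, 0],
  [-17, -2.3, -4.5, 0, 0, 0, 0],
  [-21.2, -2.9, -6, 0, 0, 0, 0],
])

```text
time: 14.55
position: [595.5, 25.9, 265.1]
tcp_rot: [76.4, 89.6, 83.5]
force: [3.7, 2.3, 3.8]
width: -0.2
```

Call:
drive_tool([
  [-4, -0.6, -2, 0, 0, 0, 0],
  [-8, -1.1, -4.3, 0, 0, 0, 0],
  [-11.5, -1.6, -7, 0, 0, 0, 0],
  [-15, -2.1, -10.2, 0, 0, 0, 0],
  [-18.4, -2.5, -13.6, 0, 0, 0, 0],
])

```text
time: 14.97
position: [577.7, 23.6, 251.8]
tcp_rot: [61.2, 89.5, 68.2]
force: [9.2, 0.9, 6.7]
width: -0.4
```

Call:
drive_tool([
  [-3.3, -0.5, -3.6, 0, 0, 0, 0],
  [-6.5, -0.9, -7.4, 0, 0, 0, 0],
  [-9, -1.2, -11.4, 0, 0, 0, 0],
  [-11.4, -1.6, -15.6, 0, 0, 0, 0],
  [-13.4, -1.8, -19.8, 0, 0, 0, 0],
])

```text
time: 15.38
position: [566.2, 21.9, 232.9]
tcp_rot: [38.9, 89.3, 45.9]
force: [16.5, -1.0, 8.8]
width: 0.4
```

The force has become too side-on: the handle sits low on the finger flank. I'll ease back up a little so the fingertip comes over the handle.

Call:
drive_tool([
  [1.5, 0.2, 3, 0, 0, 0, 0],
  [3, 0.4, 6, 0, 0, 0, 0],
  [4, 0.5, 9, 0, 0, 0, 0],
  [4, 0.5, 9, 0, 0, 0, 0],
])

```text
time: 15.72
position: [571.1, 22.6, 242.7]
tcp_rot: [32.9, 89.2, 39.9]
force: [9.3, 1.6, 4.6]
width: 0.2
```

Run:
```python
from h import *
S=grab('scene');s=robot.observe();p=s['position'];print(p,s['force'],s['tcp_rot'])
x0,y0,w,h=280,170,100,100
F=S;c=cv2.resize(cv2.cvtColor(F['pixels'],4)[y0:y0+h,x0:x0+w],None,fx=6,fy=6,interpolation=3)
c=cv2.convertScaleAbs(c,alpha=1.5,beta=25)
def P(p,col,r=2):
    u=(proj(F,p)-[x0,y0]+.5)*6; cv2.circle(c,tuple(int(v) for v in u),r,col,-1)
ps=np.radians(7.5);X=np.array([np.cos(ps),np.sin(ps),0]);Y=np.array([-X[1],X[0],0]);ram=np.array([628,-89,0.])
for y,col in((155,(0,0,255)),(65,(255,0,255))):
  for t in range(0,150,10):
    a=np.radians(t);P(ram+y*Y+[0,0,208]+65*(-np.sin(a)*X+np.array([0,0,np.cos(a)])),col,4 if t in(60,90) else 2)
P(p,(0,255,0),3);P(p-14.6*X,(0,255,0),3)
cv2.imwrite('pics/push.png',c)
```

```text
[571.10284077  22.56505138 242.52357681] [9.02598039 1.55980531 5.05465389] [32.90510592 89.151248   39.90867857]
```

View pics/push.png

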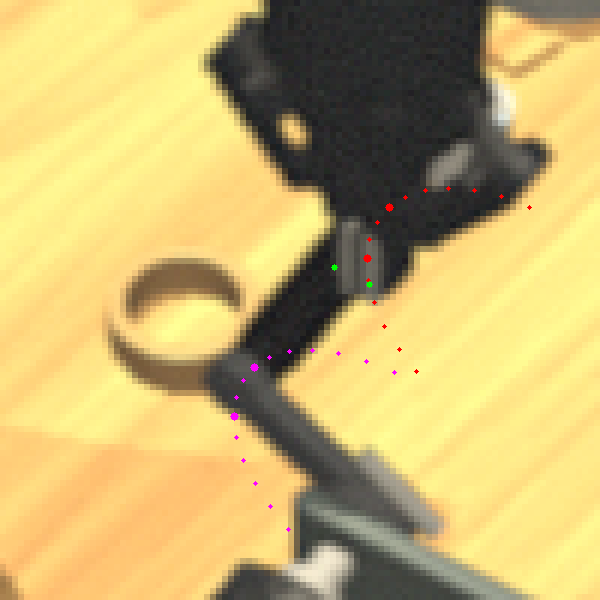

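The picture shows the fingertip at (365,285) against the handle, the crank arm's end at about (230,370), so about 62° past up. The finger flank is tapered. I'll ease up further, following the handle, until the blunt tip sits on top of it.

Call:
drive_tool([
  [0, 0, 8, 0, 0, 0, 0],
  [0, 0, 16, 0, 0, 0, 0],
  [0, 0, 24, 0, 0, 0, 0],
  [-3, -0.4, 24, 0, 0, 0, 0],
  [-6, -0.8, 24, 0, 0, 0, 0],
])

```text
time: 16.18
position: [565.2, 22.1, 267.7]
tcp_rot: [29.9, 89.1, 36.9]
force: [0.2, 2.0, 9.9]
width: -0.2
```

Call:
drive_tool([
  [-1, 0, -1.5, 0, 0, 0, 0],
  [-1.5, 0, -3, 0, 0, 0, 0],
  [-1.5, 0, -3, 0, 0, 0, 0],
])

```text
time: 16.43
position: [563.6, 21.9, 265.4]
tcp_rot: [26.7, 89.1, 33.7]
force: [0.3, 0.1, 9.4]
width: -0.0
```

The force is now purely vertical, so the tip is on top of the handle at about 46°. Continuing down the arc.

Call:
drive_tool([
  [0, -0.3, -3, 0, 0, 0, 0],
  [-2, -0.5, -5.5, 0, 0, 0, 0],
  [-3.7, -0.8, -8, 0, 0, 0, 0],
  [-5.2, -1, -10.5, 0, 0, 0, 0],
  [-6.5, -1.2, -13, 0, 0, 0, 0],
])

```text
time: 16.85
position: [557.2, 21.0, 253.4]
tcp_rot: [24.5, 89.0, 31.5]
force: [0.3, 1.8, 13.3]
width: 0.5
```

Call:
drive_tool([
  [-1, -0.2, -2.5, 0, 0, 0, 0],
  [-2, -0.3, -5, 0, 0, 0, 0],
  [-3, -0.4, -7.5, 0, 0, 0, 0],
  [-4, -0.5, -10, 0, 0, 0, 0],
  [-4.8, -0.6, -12.5, 0, 0, 0, 0],
])

```text
time: 17.27
position: [552.7, 20.5, 241.9]
tcp_rot: [21.3, 88.9, 28.3]
force: [-0.1, -0.3, 14.4]
width: 0.2
```

Call:
drive_tool([
  [-1.5, -0.3, -4.3, 0, 0, 0, 0],
  [-2.7, -0.4, -8.6, 0, 0, 0, 0],
  [-3.6, -0.5, -12.9, 0, 0, 0, 0],
  [-4.2, -0.6, -17.2, 0, 0, 0, 0],
  [-4.5, -0.6, -21.5, 0, 0, 0, 0],
])

```text
time: 17.68
position: [548.7, 19.9, 221.6]
tcp_rot: [17.3, 88.8, 24.2]
force: [0.2, -0.7, 17.7]
width: 0.1
```

Call:
drive_tool([
  [0, 0, -4, 0, 0, 0, 0],
  [0, 0, -8, 0, 0, 0, 0],
  [0.5, 0, -12.4, 0, 0, 0, 0],
  [1.5, 0, -16.8, 0, 0, 0, 0],
  [2.7, 0, -21.2, 0, 0, 0, 0],
])

```text
time: 18.1
position: [551.8, 19.9, 201.4]
tcp_rot: [14.7, 88.8, 21.7]
force: [0.2, 1.5, 15.6]
width: 0.1
```

Call:
drive_tool([
  [1, 0.2, -4, 0, 0, 0, 0],
  [2.4, 0.4, -8.2, 0, 0, 0, 0],
  [4, 0.6, -11.8, 0, 0, 0, 0],
  [6, 0.9, -15.2, 0, 0, 0, 0],
  [8.1, 1.1, -18.2, 0, 0, 0, 0],
])

```text
time: 18.52
position: [560.0, 20.9, 183.7]
tcp_rot: [12.9, 88.7, 19.8]
force: [0.2, 0.2, 8.8]
width: -0.3
```

Call:
drive_tool([
  [1.5, 0.2, -2, 0, 0, 0, 0],
  [3, 0.4, -4, 0, 0, 0, 0],
  [4.5, 0.6, -6, 0, 0, 0, 0],
  [6, 0.8, -7.6, 0, 0, 0, 0],
  [7.2, 1, -9, 0, 0, 0, 0],
])

```text
time: 18.93
position: [567.1, 21.7, 175.0]
tcp_rot: [12.1, 88.8, 19.1]
force: [1.0, 1.2, 4.2]
width: -0.0
```

Call:
drive_tool([
  [1, 0.1, -1, 0, 0, 0, 0],
  [2, 0.3, -2, 0, 0, 0, 0],
  [3, 0.4, -2.9, 0, 0, 0, 0],
  [4, 0.5, -3.7, 0, 0, 0, 0],
])

```text
time: 19.27
position: [571.1, 22.2, 171.6]
tcp_rot: [11.6, 88.8, 18.6]
force: [-0.9, -0.0, 6.2]
width: 0.3
```

Call:
drive_tool([
  [1, 0.1, -1, 0, 0, 0, 0],
  [2, 0.3, -2, 0, 0, 0, 0],
  [3, 0.4, -2.9, 0, 0, 0, 0],
  [3.8, 0.5, -3.7, 0, 0, 0, 0],
  [3.8, 0.5, -3.7, 0, 0, 0, 0],
])

```text
time: 19.68
position: [575.0, 22.7, 168.1]
tcp_rot: [11.1, 88.7, 18.1]
force: [-0.2, 1.0, 4.5]
width: 0.5
```

```bash
python3 -c "
from h import *
for i in range(4):
    T=grab('top');s=robot.observe();print(s['position'],s['force'])"
```

```text
[574.84659321  22.67000785 168.0337962 ] [0.20168629 0.93523768 3.60780567]
[574.79118219  22.67801195 168.00702292] [0.31020237 1.04513682 4.62866745]
[574.8106585   22.66100614 168.01934307] [-0.19799455  0.95322017  4.94014057]
[574.78682186  22.65620777 167.96756251] [-0.23989631  0.55589688  3.4904178 ]
```

Resistance has fallen to about 2.4 N tangential, so friction only, at about 144°. I'll lift slowly to see whether the handle follows.

Call:
drive_tool([
  [0, 0, 0.6, 0, 0, 0, 0],
  [0, 0, 1.2, 0, 0, 0, 0],
  [0, 0, 1.8, 0, 0, 0, 0],
])

```text
time: 20.13
position: [574.5, 22.4, 169.6]
tcp_rot: [11.1, 88.8, 18.1]
force: [-0.7, 0.3, -0.5]
width: -0.1
```

Call:
drive_tool([
  [0, 0, 1, 0, 0, 0, 0],
  [0, 0, 2, 0, 0, 0, 0],
  [0, 0, 2, 0, 0, 0, 0],
])

```text
time: 20.38
position: [574.5, 22.3, 171.7]
tcp_rot: [10.8, 88.8, 17.8]
force: [0.1, 0.6, -0.1]
width: -0.2
```

The handle stays put when let go. My force profile puts the dwell's start at about 137°, so I'll nudge it about 3° further to sit nearer mid-dwell, then retreat.

Call:
drive_tool([
  [1, 0.1, -2.5, 0, 0, 0, 0],
  [2, 0.3, -4, 0, 0, 0, 0],
  [3, 0.4, -5, 0, 0, 0, 0],
  [3.5, 0.5, -5.8, 0, 0, 0, 0],
  [3.5, 0.5, -6.2, 0, 0, 0, 0],
])

```text
time: 20.8
position: [578.7, 22.6, 165.8]
tcp_rot: [9.2, 88.7, 16.1]
force: [1.3, -2.1, 7.9]
width: -0.1
```

Call:
drive_tool([
  [0, 0, 5, 0, 0, 0, 0],
  [0, 0, 25, 0, 0, 0, 0],
  [-20, 5, 55, 0, 0, 0, 0],
  [-45, 10, 90, 0, 0, 0, 0],
  [-75, 15, 120, 0, 0, 0, 0],
])

```text
time: 21.22
position: [505.1, 38.0, 285.1]
tcp_rot: [11.9, 88.7, 18.8]
force: [-0.5, -0.3, 1.4]
width: -0.2
```

Call:
drive_tool([
  [-10, 40, 0, 0, 0, 0, 0],
  [-20, 80, 0, 0, 0, 0, 0],
  [-30, 115, 0, 0, 0, 0, 0],
  [-30, 150, 0, 0, 0, 0, 0],
  [-30, 170, 0, 0, 0, 0, 0],
])

```text
time: 21.63
position: [474.0, 211.6, 285.8]
tcp_rot: [13.6, 88.7, 20.7]
force: [0.0, 0.1, 0.2]
width: 0.1
```

Run:
```python
from h import *
S=grab('scene');T=grab('top');s=robot.observe();print(s['position'],s['time'],s['force'])
o=[]
for F,x0,y0,w,h in((S,270,190,100,140),(T,300,150,100,140)):
    c=cv2.resize(cv2.cvtColor(F['pixels'],4)[y0:y0+h,x0:x0+w],None,fx=4,fy=4,interpolation=3)
    c=cv2.convertScaleAbs(c,alpha=1.5,beta=25)
    def P(p,col,r=1):
        u=(proj(F,p)-[x0,y0]+.5)*4; cv2.circle(c,tuple(int(v) for v in u),r,col,-1)
    ps=np.radians(7.5);X=np.array([np.cos(ps),np.sin(ps),0]);Y=np.array([-X[1],X[0],0]);ram=np.array([628,-89,0.])
    for t in range(100,181,10):
        a=np.radians(t);P(ram+155*Y+[0,0,208]+65*(-np.sin(a)*X+np.array([0,0,np.cos(a)])),(0,0,255),3 if t==150 else 1)
    for z,col in((180.3,(0,255,0)),(196,(255,0,0))):
        for i in(-1,1):
            for j in(-1,1): P(ram+i*31*X+j*17*Y+[0,0,z],col,2); P(ram+i*17*X+j*31*Y+[0,0,z],col,1)
    o.append(c)
cv2.imwrite('pics/end.png',np.hstack(o))
```

```text
[474.11399193 211.83794769 285.42112323] 21.7333 [ 0.06805601 -0.22096339  0.00345651]
```

View pics/end.png

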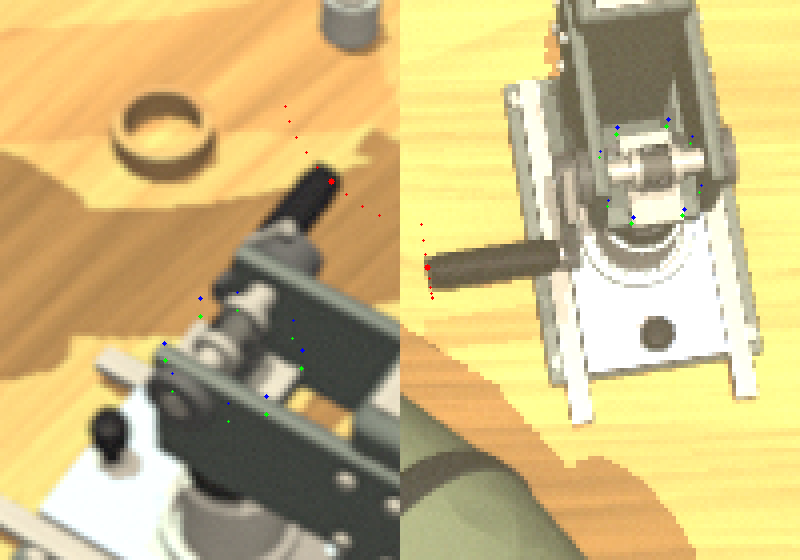

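The last picture shows the handle standing still at about 149° past up, with its end at top crop (427,268) on the 150° mark. The follower plate's corner in the scene crop, (300,366), lies on the "down" mark rather than the "up" mark. The tin is under the ram, the slide is home, and the arm is clear. One check that nothing drifts, then I hand in.

Run:
```python
from h import *
a=grab('scene')['pixels'].astype(int)
for i in range(12): b=grab('scene')['pixels'].astype(int)
d=abs(cv2.blur((b-a).astype(np.float32),(3,3))).max(2)[190:330,270:370]
print('max change over 0.6 s in press area',d.max(), robot.observe()['force'])
print(robot.sign_off())
```

```text
max change over 0.6 s in press area 23.666666 [-0.10830436  0.25002392 -0.21345897]
the job is handed in; nothing more can be done
None
```

The tin is closed in the press and the job is handed in at about 22 s. I could not confirm the last half millimetre of the follower's travel or the lid's depth directly.

**What I did**
- I put the large grey tin in the nest. It seated at the expected height, and the picture showed it upright and concentric.
- I pushed the slide about 88 mm until it stalled at its stop with about 8–11 N.
- I turned the crank with the closed fingertips, feeling the load rise to about 18 N and then fall to friction.
- I took the handle to about 148° past straight up, let go and moved the arm clear.

**Last checks**
- **Crank:** the handle stayed where it was when I let go.
- **Follower:** in the last picture its plate lies on the mark for fully down, but the picture cannot resolve the 0.5 mm tolerance. That it rests in the dwell is inferred from the force profile and from the handle staying put.
- **Lid:** I did not see the lid itself go in. That is also inferred, from the follower being down.
- **Arm:** the force on the hand was about zero at the end.

**What disagreed**
- My first push on the crank slid onto the finger's tapered flank, reaching about 19 N. I eased back and finished with the fingertip on top of the handle.
- The final nudge still read about 8 N vertically, a little above what pure dwell friction would give.
- The last frame-difference check showed a change of up to 24 grey levels in the press area over 0.6 s. I handed in in the same script without looking into it, so it does not prove that nothing was drifting.

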